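# Nest the painting pots and close the set

### The job

Pack up the white painting pots on the round cork coaster: first stand the wide low pot in the middle of the coaster, then nest the middle pot in it, then the tall narrow pot in that, and last close the narrow pot with the wooden lid, its plug down in the mouth and its disc flat on the rim. Set each piece down gently and let go of it before taking the next; do not drop any, and leave the brush jar, the green glass cup and the two paint bottles where they are.

Things in the scene. Friction and masses are not known exactly. Their poses are not given: they have to be found in the camera images.
- coaster_top (a point): Round brown cork coaster, 110 mm across, 6 mm thick, lying fixed on the table. This point is the centre of its top face, 6 mm above the table.
- wide_pot_center (a point): Wide pot: loose, open-topped plain round pot of white glazed ceramic, straight sides, standing upright, no handle. Outer diameter 68 mm, wall 3 mm (mouth 62 mm across), height 40 mm, flat floor 4 mm thick. This point is its centre on its axis, half-way up (20 mm above its underside); z axis along the pot's axis, up. It goes in the middle of the coaster.
- middle_pot_center (a point): Middle pot: loose, open-topped plain round pot of white glazed ceramic, straight sides, standing upright, no handle. Outer diameter 52 mm, wall 3 mm (mouth 46 mm across), height 66 mm, flat floor 4 mm thick. This point is its centre on its axis, half-way up (33 mm above its underside); z axis along the pot's axis, up. Nested in the wide pot, it stands on that pot's floor and rises 30 mm above its rim.
- narrow_pot_center (a point): Narrow pot: loose, open-topped plain round pot of white glazed ceramic, straight sides, standing upright, no handle. Outer diameter 36 mm, wall 3 mm (mouth 30 mm across), height 96 mm, flat floor 4 mm thick. This point is its centre on its axis, half-way up (48 mm above its underside); z axis along the pot's axis, up. Nested in the middle pot, it stands on that pot's floor and rises 34 mm above its rim.
- lid_knob (a point): Wooden lid, loose, 34 mm tall in all, standing on its plug at the start. From below: a round plug 18 mm across and 8 mm deep, a disc 44 mm across and 6 mm thick, and a round knob 16 mm across and 20 mm tall. This point is the middle of the knob on the lid's axis: 24 mm above the plug's underside, 16 mm above the disc's underside, 10 mm below the knob's top. z axis up along the lid's axis. When closed, the plug is inside the narrow pot and the disc lies on its rim.
- brush_jar_mid (a point): White plastic jar 90 mm across and 90 mm tall with paint brushes standing in it, up to 220 mm high. Loose bystander, not part of the job: leave it where it stands. Point on its axis, half-way up.
- glass_mid (a point): Empty cup of see-through greenish glass, 66 mm across the rim, 95 mm tall. Loose bystander, not part of the job: leave it where it stands. Point on its axis, half-way up.
- bottle_a_mid (a point): Small paint bottle with black cap and blue label, 34 mm across, 85 mm tall. Loose bystander, not part of the job: leave it where it stands. Point on its axis, half-way up.
- bottle_b_mid (a point): Small paint bottle with black cap and red label, 34 mm across, 85 mm tall. Loose bystander, not part of the job: leave it where it stands. Point on its axis, half-way up.
Mind the look-alikes: they are no part of the job. There is more than one size of the part that bears lid_knob; the job needs the smaller.

How it is judged (in metres and radians):
On the way, in this order (a step that is already met when the one before it is completed fails the run):
1. the wide pot stands upright in the middle of the coaster, released (z of wide_pot_center in the frame of coaster_top between 0.015 and 0.025 m and horizontal distance between wide_pot_center and coaster_top below 0.015 m and angle between wide_pot_center's own z axis and vertical below 0.1 rad and contact force between wide_pot and the fingers below 0.05 N), for 0.2 s.
2. the middle pot stands on the floor of the wide pot, released (z of wide_pot_center in the frame of coaster_top between 0.015 and 0.025 m and horizontal distance between wide_pot_center and coaster_top below 0.015 m and angle between each of wide_pot_center, middle_pot_center's own z axis and vertical below 0.1 rad and z of middle_pot_center in the frame of wide_pot_center between 0.012 and 0.022 m and horizontal distance between middle_pot_center and wide_pot_center below 0.01 m and contact force between middle_pot and the fingers below 0.05 N), for 0.2 s.
3. the narrow pot stands on the floor of the middle pot, released (z of wide_pot_center in the frame of coaster_top between 0.015 and 0.025 m and horizontal distance between wide_pot_center and coaster_top below 0.015 m and angle between each of wide_pot_center, middle_pot_center, narrow_pot_center's own z axis and vertical below 0.1 rad and z of middle_pot_center in the frame of wide_pot_center between 0.012 and 0.022 m and horizontal distance between middle_pot_center and wide_pot_center below 0.01 m and z of narrow_pot_center in the frame of middle_pot_center between 0.014 and 0.024 m and horizontal distance between narrow_pot_center and middle_pot_center below 0.01 m and contact force between narrow_pot and the fingers below 0.05 N), for 0.2 s.
4. the lid closes the narrow pot, released (z of wide_pot_center in the frame of coaster_top between 0.015 and 0.025 m and horizontal distance between wide_pot_center and coaster_top below 0.015 m and angle between each of wide_pot_center, middle_pot_center, narrow_pot_center, lid_knob's own z axis and vertical below 0.1 rad and z of middle_pot_center in the frame of wide_pot_center between 0.012 and 0.022 m and horizontal distance between middle_pot_center and wide_pot_center below 0.01 m and z of narrow_pot_center in the frame of middle_pot_center between 0.014 and 0.024 m and horizontal distance between narrow_pot_center and middle_pot_center below 0.01 m and z of lid_knob in the frame of narrow_pot_center between 0.059 and 0.069 m and horizontal distance between lid_knob and narrow_pot_center below 0.01 m and contact force between lid and the fingers below 0.05 N), for 0.2 s.
At the end, for the whole second after the job is handed in: All upright (0.10 rad) and at rest: wide pot on the coaster within 15 mm of its centre; middle pot on the wide pot's floor, narrow pot on the middle pot's floor, lid seated on the narrow pot, each within 10 mm of the axis of the one below and 5 mm of its seated height (z of wide_pot_center in the frame of coaster_top between 0.015 and 0.025 m and horizontal distance between wide_pot_center and coaster_top below 0.015 m and angle between each of wide_pot_center, middle_pot_center, narrow_pot_center, lid_knob's own z axis and vertical below 0.1 rad and z of middle_pot_center in the frame of wide_pot_center between 0.012 and 0.022 m and horizontal distance between middle_pot_center and wide_pot_center below 0.01 m and z of narrow_pot_center in the frame of middle_pot_center between 0.014 and 0.024 m and horizontal distance between narrow_pot_center and middle_pot_center below 0.01 m and z of lid_knob in the frame of narrow_pot_center between 0.059 and 0.069 m and horizontal distance between lid_knob and narrow_pot_center below 0.01 m and linear speed of each of wide_pot, middle_pot, narrow_pot, lid below 0.02 m/s); the robot touches nothing.
It fails at once if the brush jar, green glass cup or a paint bottle is moved by more than 20 mm (distance of any of brush_jar_mid, glass_mid, bottle_a_mid, bottle_b_mid from where it was at the start of the episode above 0.02 m).
It fails at once if a pot or the lid is dropped: it moves faster than 0.7 m/s out of the fingers (a fall of about 25 mm) ((linear speed of wide_pot above 0.7 m/s and contact force between wide_pot and the fingers below 0.05 N) or (linear speed of middle_pot above 0.7 m/s and contact force between middle_pot and the fingers below 0.05 N) or (linear speed of narrow_pot above 0.7 m/s and contact force between narrow_pot and the fingers below 0.05 N) or (linear speed of lid above 0.7 m/s and contact force between lid and the fingers below 0.05 N)).
It also fails if it takes over 112 s, if anything falls off the work surface, if the arm or the gripper's body presses on something with over 40 N, if the wrist force passes 120 N, or if a joint passes its speed limit or range.

### The arm

A 7-joint arm with a two-finger parallel gripper is mounted at the origin on the work surface. World frame = base frame: x ahead of the robot, y to its left, z up, the work surface at z = 0. Lengths are in mm, angles in rad, forces in N, time in s.
With the tool pointing down it reaches from about 375 to 925 mm from the base axis. Payload 3.1 kg.
Tool frame: the origin (TCP) lies midway between the tips of the shut fingers; the grasp point (between the pads) lies 19 mm behind it (r.grip_depth is the distance from the TCP to the grasp point, in mm); z points along the fingers, x is the direction in which the jaws open and shut, and the axes are right-handed (so a half turn about z gives the same grasp; the last joint's range is limited). The gripper opens to 85 mm and grips with 20 to 120 N. Pads are 22 mm wide; open, the fingers measure 114 mm over their backs; the gripper's body (76 mm by 85 mm) begins 54 mm behind the grasp point. The pads swing forward as they close: fully open they stand 13 mm farther back than shut.
Start: joints at [-1.317, 0.383, 0.044, 1.598, -0.018, 1.161, -0.05], TCP at [223.96, 610.201, 231.269] pointing down, gripper open.
Joint ranges: [-2.61, 2.61], [-0.41, 2.15], [-1.48, 1.57], [0, 2.5], [-1.57, 4.71], [0.05, 1.97], [-2.85, 2.85]. Speed limits (rad/s): [2.79, 2.79, 3.14, 3.14, 3.14, 3.14, 3.14].

### API

Orientations are given as a rotation vector (axis times angle).
In Python, from station import r gives the robot as it stands.
- The arm moves only by the tool step_arm, never from a script. Its argument "increments" is text: rows parted by semicolons, each of 5 numbers parted by spaces: the opening, from -1 (shut) to 1 (fully open), then the shift along the tool's x, y, z in mm, then the turn about the tool's z in degrees. A call has 1 to 12 rows; each row shifts and turns the pose as measured when the row begins, along the tool's axes as they then stand; what a row does not reach is not made up. A row lasts 1/10 s, in which the tool goes at most 50 mm and 8.59 degrees, less where a joint would pass 70% of its speed; a pose out of reach is approached as far as the arm can. A call with a gripper value outside its range is refused whole. The fingers move at their own pace and stop on an object; "grip_force" is the grip in N (left out, the last holds). Time passes only in rows, so rows that do not move let the fingers close. It gives the time, the measured TCP pose, the force and the opening at its end, in the units of the state.
- r.observe(): the state, without advancing time (a new reading comes with each control period).
- r.capture(name): name is "scene" or "side" or "wrist"; returns (picture, depth): 480x640x3 uint8, blue, green, red; 480x640 float32, mm along the optical axis (not along the pixel's ray), 0 where there is no reading.
- r.camera_params(name): a dict with "K" (3x3 intrinsics, pixels), "distortion" ([k1, k2, p1, p2, k3] as OpenCV has them; the pictures are not rectified), "R" (3x3) and "t" (3): a world point X has camera coordinates R X + t; the wrist camera has in their place "T_tool_cam" (4x4, takes a point from camera to tool coordinates, whose origin is the TCP and whose axes are the tool frame's). Camera axes: x right, y down, z forward; pixel columns grow to the right and rows downward; lengths in mm; the calibration is good to about 2 mm. A picture is of the moment at which its call begins: read the wrist's pose just before it. camera_params takes no time and is no camera call.
- r.finish_job(): hands the job in, once; it reports no verdict.
Trained networks look in the newest picture that a camera, given by its name, has taken for a name from the list of things; names that differ only in an ending like _2 or _b are one class to them, and where a whole thing is asked for, a point or a joint stands for the part that bears it (a point fixed in the world has none). Each returns a list of dicts, best first, with "score" (0 to 1); they miss things now and then, are a little off and sometimes report something else, mostly with a low value. They report only what shows in the picture. A call takes as long as a camera call. They do not tell look-alikes from the thing itself.
- r.find_in(camera, target): "uv" ([column, row] in pixels, amid what is visible of it).
The state is a dict: "clock": time; "joint_positions": joint angles; "dq": joint speeds; "joint_torque": joint torques, N m; "tcp_pos": TCP position; "orientation": TCP orientation; "contact_force": force on the tool from outside, world axes, zero at the start; "moment": the same for the moment, N m; "grip_width": finger opening in mm.
Only numpy, scipy, OpenCV 4.12 (cv2) and the standard library are available. Lean on these libraries where they do the work, as an engineer would, in place of code of your own. Each camera call takes 0.05 s, during which the arm holds its last target. There are 200 camera calls.

## Working session

There is one attempt and no reset: what is moved stays moved. The work goes in short steps, Python scripts to look and compute and a tool call to move; the robot and the scene stay as the last step left them, time stands still between calls to the robot, and variables do not carry over. Pictures are saved under pics/ and viewed, about 12 in all and at most 16, crops included, and the job is handed in when it is done.

Besides the shell and the picture viewer there is one more tool, called after "Request:" as a command line: name --argument value ..., lists and objects as JSON in quotes. step_arm: Moves the arm, as the interface text tells. Its arguments: {"type":"object","properties":{"increments":{"type":"string"},"grip_force":{"type":"number"}},"required":["increments"]}

```bash
ls; mkdir -p pics
python3 - <<'E'
from station import r
import cv2,numpy as np
print(r.observe())
for c in ("scene","side"):
    im,d=r.capture(c); cv2.imwrite(f"pics/{c}0.png",im); np.save(f"{c}0.npy",d)
    p=r.camera_params(c); print(c,p)
    for n in ["coaster_top","wide_pot_center","middle_pot_center","narrow_pot_center","lid_knob","brush_jar_mid","glass_mid","bottle_a_mid"]:
        print(n,[(np.round(x["uv"]).tolist(),round(x["score"],2)) for x in r.find_in(c,n)])
print(r.camera_params("wrist"))
E
```

```text
pics
{'clock': 0.0, 'joint_positions': array([-1.31677873,  0.38383826,  0.0438447 ,  1.59958261, -0.01790415,
        1.16118525, -0.04987317]), 'dq': array([-0.00154591,  0.00153261,  0.00168952, -0.0003686 ,  0.00054784,
       -0.00206272, -0.00043692]), 'joint_torque': array([ 6.81347337e-04, -4.33456743e+01,  1.02501255e+00, -2.49510741e+01,
        1.05911048e-02,  1.14199310e-02,  4.54510968e-06]), 'tcp_pos': array([223.67919356, 609.29810092, 229.88121817]), 'orientation': array([ 2.57450901,  1.79759835, -0.00324203]), 'contact_force': array([-0.06779045, -0.18157306,  0.32559817]), 'moment': array([ 0.0142944 , -0.08442763, -0.01559401]), 'grip_width': 85.67623023648183}
scene {'K': array([[563.18834084,   0.        , 320.55797849],
       [  0.        , 563.18834084, 244.25340975],
       [  0.        ,   0.        ,   1.        ]]), 'distortion': array([-0.0448863,  0.       ,  0.       ,  0.       ,  0.       ]), 'R': array([[-0.09747752,  0.99523537,  0.00216595],
       [ 0.83927615,  0.08337151, -0.53727529],
       [-0.53489595, -0.05055444, -0.84340416]]), 't': arr
[... 1155 characters left out ...]
lass_mid [([276.0, 166.0], 0.94), ([308.0, 313.0], 0.23)]
bottle_a_mid [([371.0, 226.0], 0.64)]
{'K': array([[361.51476735,   0.        , 318.54575673],
       [  0.        , 361.51476735, 241.5008881 ],
       [  0.        ,   0.        ,   1.        ]]), 'distortion': array([-0.06439573,  0.        ,  0.        ,  0.        ,  0.        ]), 'T_tool_cam': array([[ 9.99999706e-01, -6.42300234e-04, -4.18813771e-04,
        -6.27187948e-01],
       [ 7.43465160e-04,  9.45855220e-01,  3.24587969e-01,
        -8.34918348e+01],
       [ 1.87654263e-04, -3.24588185e-01,  9.45855420e-01,
        -1.41949292e+02],
       [ 0.00000000e+00,  0.00000000e+00,  0.00000000e+00,
         1.00000000e+00]])}
```

View pics/scene0.png

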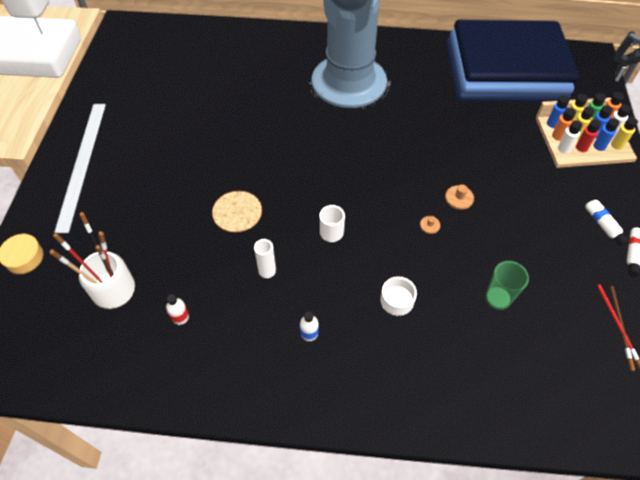

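View pics/side0.png

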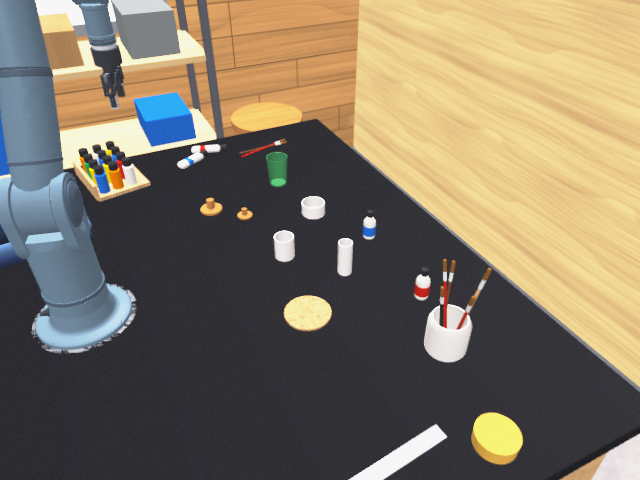

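The scene view shows the coaster at (237,211), the wide pot at (398,296), the middle pot at (332,223) and the narrow pot at (265,258). The lid candidates are (431,225), small, and (460,197), large. The smaller one fits; I'll check its size by measurement and then with a crop.

```bash
cat > h.py <<'E'
import numpy as np, cv2
from scipy.optimize import least_squares
from scipy.spatial.transform import Rotation as Rot
from station import r
def cloud(name, d, pose=None):
    p=r.camera_params(name)
    v,u=np.mgrid[0:480,0:640]
    q=cv2.undistortPoints(np.stack([u,v],-1).reshape(-1,1,2).astype(float),p["K"],p["distortion"]).reshape(480,640,2)
    X=np.dstack([q*d[...,None],d])
    if name=="wrist":
        T=p["T_tool_cam"]; X=X@T[:3,:3].T+T[:3,3]
        W=X@Rot.from_rotvec(pose["orientation"]).as_matrix().T+pose["tcp_pos"]
    else: W=(X-p["t"])@p["R"]
    W[d<=0]=np.nan
    return W
def circ(P,R=None):
    c0=P.mean(0)
    f=(lambda c:np.hypot(*(P-c[:2]).T)-(R if R else c[2]))
    s=least_squares(f,[*c0,R or 30],loss="soft_l1",f_scale=1.)
    return s.x if not R else np.r_[s.x[:2],R]
E
python3 - <<'E'
from h import *
S={"scene":dict(coaster=(237,211,35),wide=(398,296,28),middle=(332,223,28),narrow=(265,258,30),lid=(431,225,14),biglid=(460,197,18),glass=(506,285,32),botA=(309,326,22),botB=(177,310,22),jar=(108,280,40)),
"side":dict(coaster=(308,313,32),wide=(313,207,18),middle=(285,246,22),narrow=(345,257,28),lid=(245,213,11),biglid=(211,206,14))}
for c in S:
    W=cloud(c,np.load(c+"0.npy"))
    for n,(u,v,R) in S[c].items():
        P=W[v-R:v+R+1,u-R:u+R+1].reshape(-1,3)
        uv=None
        P=P[np.isfinite(P[:,2])]; 
        tb=np.median(P[P[:,2]<4,2]) if n!="x" and (P[:,2]<4).any() else 0
        Q=P[P[:,2]>(3.5 if n=="coaster" else 8)]
        if len(Q)<10: print(c,n,"few");continue
        zt=np.percentile(Q[:,2],98); T=Q[Q[:,2]>zt-(3 if n!="coaster" else 9)]
        mid=(Q[:,:2].min(0)+Q[:,:2].max(0))/2
        print(c,n,len(Q),"tbl",round(tb,1),"ztop",round(zt,1),"bbox",np.round(Q[:,:2].min(0)),np.round(Q[:,:2].max(0)),"mid",np.round(mid,1),"topmid",np.round((T[:,:2].min(0)+T[:,:2].max(0))/2,1),"circ",np.round(circ(T[:,:2]),1))
im=cv2.imread("pics/scene0.png"); a=cv2.resize(im[180:250,400:490],None,fx=6,fy=6,interpolation=2)
cv2.imwrite("pics/lids.png",a)
E
```

```text
scene coaster 1846 tbl 0.7 ztop 94.2 bbox [ 351. -318.] [ 602. -115.] mid [ 476.1 -216.6] topmid [ 593.1 -132.3] circ [ 602.3 -132.3   15.5]
scene wide 638 tbl 0.5 ztop 42.5 bbox [610. 108.] [681. 174.] mid [645.4 140.9] topmid [647.4 140.8] circ [646.7 141.2  32.3]
scene middle 725 tbl 0.5 ztop 68.3 bbox [464. -31.] [521.  20.] mid [492.4  -5.7] topmid [492.8  -6.5] circ [492.9  -6.1  24.3]
scene narrow 614 tbl 0.5 ztop 97.9 bbox [ 505. -215.] [ 622. -114.] mid [ 563.2 -164.5] topmid [ 603.5 -132.4] circ [ 603.2 -132.    16.2]
scene lid 271 tbl 0.4 ztop 35.6 bbox [434. 181.] [480. 229.] mid [456.8 204.8] topmid [457.7 207.5] circ [458.3 207.9   5.6]
scene biglid 535 tbl 0.4 ztop 51.6 bbox [347. 244.] [410. 306.] mid [378.5 274.9] topmid [378.3 275.3] circ [377.6 275.3   7.2]
scene glass 1382 tbl 0.4 ztop 97.1 bbox [517. 316.] [653. 412.] mid [584.8 363.8] topmid [620.  349.1] circ [620.  348.4  31.3]
scene botA 414 tbl 0.4 ztop 87.5 bbox [722. -46.] [753. -12.] mid [737.9 -28.9] topmid [736.  -28.8] circ [736.4 -27.9   5.9]
scene botB 415 tbl 0.7 ztop 87.5 bbox [ 713. -306.] [ 743. 
[... 297 characters left out ...]
-220.8] topmid [ 464.  -220.8] circ [ 456.3 -223.9   39.3]
side wide 401 tbl -0.9 ztop 40.4 bbox [611. 103.] [681. 176.] mid [645.7 139.8] topmid [644.7 139.4] circ [645.7 140.3  32.4]
side middle 529 tbl -0.7 ztop 66.3 bbox [466. -36.] [518.  21.] mid [491.8  -7.3] topmid [492.3  -8.4] circ [491.6  -7.4  24.2]
side narrow 578 tbl -0.7 ztop 96.3 bbox [ 583. -153.] [739. -21.] mid [661.3 -86.8] topmid [ 601.7 -133.9] circ [ 602.2 -133.8   16.3]
side lid 129 tbl -1.0 ztop 34.4 bbox [437. 184.] [478. 230.] mid [457.7 206.9] topmid [456.3 208.6] circ [456.5 203.4   5.7]
side biglid 274 tbl -0.9 ztop 48.9 bbox [345. 242.] [407. 307.] mid [375.9 274.3] topmid [377.5 272.5] circ [376.6 271.2   8.2]
```

View pics/lids.png

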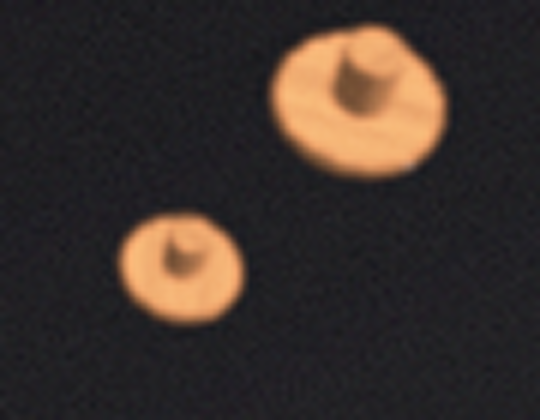

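The crop shows the left lid, at (431,225), as clearly smaller. It measures about 45 mm across and 34–35 mm tall, which matches the description, and the large one is about 63 mm across and 50 mm tall. Next is the coaster centre.

```bash
cat >> h.py <<'E'
def to(x,y,z):
    o=r.observe(); M=Rot.from_rotvec(o["orientation"]).as_matrix()
    print("tcp",np.round(o["tcp_pos"],1),"t",round(o["clock"],1),"w",round(o["grip_width"],1),"toolz",np.round(M[:,2],3),"toolx",np.round(M[:,0],3),"F",np.round(o["contact_force"],1))
    print("tool delta",np.round(M.T@(np.array([x,y,z])-o["tcp_pos"]),1))
E
python3 - <<'E'
from h import *
for c,(u,v,R) in dict(scene=(237,211,32),side=(308,313,30)).items():
    W=cloud(c,np.load(c+"0.npy")); im=cv2.imread(f"pics/{c}0.png").astype(int)
    m=(im[...,2]>130)&(im[...,2]-im[...,0]>40); b=np.zeros_like(m); b[v-R:v+R,u-R:u+R]=1
    P=W[m&b]; P=P[np.isfinite(P[:,2])]
    (mx,my),rad=cv2.minEnclosingCircle(P[:,:2].astype(np.float32))
    print(c,len(P),np.round(P.mean(0),1),round(mx,1),round(my,1),round(rad,1), np.round((P.min(0)+P.max(0))/2,1))
to(646.2,140.7,150)
E
```

```text
scene 1623 [ 458.1 -222.1    6.5] 453.5 -223.4 60.5 [ 453.5 -224.3    4.4]
side 1360 [ 455.3 -225.2    5.3] 457.5 -220.9 59.3 [ 459.  -220.7    3.9]
tcp [223.9 610.2 231.3] t 0.9 w 85.2 toolz [-0. -0. -1.] toolx [ 0.345  0.939 -0.   ] F [-0.1  0.2 -0.8]
tool delta [-295.3  558.2   81.3]
```

Request:
step_arm --increments "1 -23 43 0 0;1 -23 43 0 0;1 -23 43 0 0;1 -23 43 0 0;1 -23 43 0 0;1 -23 43 0 0;1 -23 43 0 0;1 -23 43 0 0;1 -23 43 0 0;1 -23 43 0 0;1 -23 43 0 0;1 -20 40 0 0" --grip_force 40

```text
clock: 2.1
tcp_pos: [618.7, 180.1, 229.9]
orientation: [-2.546, -1.824, -0.011]
contact_force: [0.2, 0.8, 1.1]
grip_width: 85.6
```

```bash
python3 -c "
from h import *
to(646.2,140.7,150)"
```

```text
tcp [618.7 180.1 229.9] t 2.1 w 85.6 toolz [ 0.     0.012 -1.   ] toolx [0.322 0.947 0.011] F [0.2 0.8 1.1]
tool delta [-29.3  39.   79.5]
```

Request:
step_arm --increments "1 -10 13 25 0;1 -10 13 25 0;1 -9 13 25 0;1 0 0 0 0;1 0 0 0 0"

```text
clock: 2.6
tcp_pos: [655.4, 127.3, 155.4]
orientation: [-2.568, -1.808, -0.019]
contact_force: [-0.7, 0.8, 0.2]
grip_width: 85.0
```

```bash
cat >> h.py <<'E'
def wristfit(ztop,R,xy,tol=6,rad=70):
    "circle of the top rim (points near ztop) seen by the wrist camera near xy"
    o=r.observe(); im,d=r.capture("wrist"); W=cloud("wrist",d,o).reshape(-1,3)
    g=(abs(W[:,2]-ztop)<tol)&(np.hypot(*(W[:,:2]-xy).T)<rad); P=W[g]
    print("n",len(P),"z",np.round(np.percentile(P[:,2],[5,50,95]),1) if len(P) else "")
    if len(P)>20: print("mid",np.round((P[:,:2].min(0)+P[:,:2].max(0))/2,1),"free",np.round(circ(P[:,:2]),1),"fix",np.round(circ(P[:,:2],R),1))
    return im
E
python3 -c "
from h import *
cv2.imwrite('pics/w1.png',wristfit(40,32.5,(646,141)))
to(646.2,140.7,100)"
```

```text
n 1327 z [35.2 38.9 40.2]
mid [643.8 142.4] free [643.3 142.5  32.1] fix [643.3 142.5  32.5]
tcp [654.9 127.1 155.2] t 2.6 w 85.3 toolz [ 0.009  0.007 -1.   ] toolx [0.337 0.941 0.01 ] F [0.5 0.9 0.4]
tool delta [  9.3 -13.1  55.2]
```

View pics/w1.png

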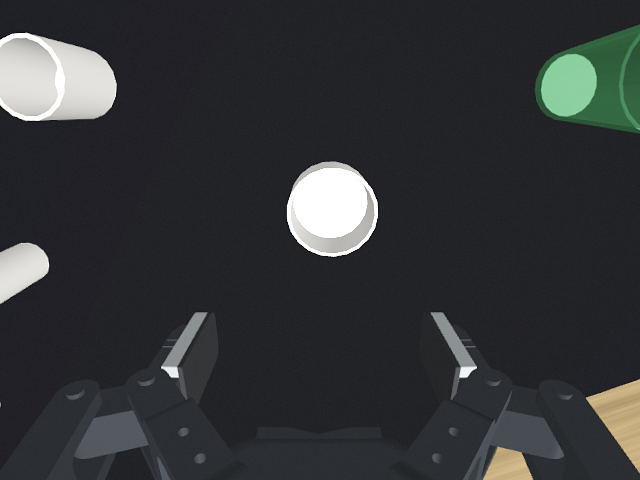

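The wrist view shows the wide pot at (332,210) between the open fingers. The wrist fit gives (643,142.5).

Request:
step_arm --increments "1 10 -15 30 0;1 0 0 30 0;1 0 0 0 0;1 0 0 0 0"

```text
clock: 3.05
tcp_pos: [648.1, 150.1, 102.6]
orientation: [-2.562, -1.817, -0.04]
contact_force: [0.6, -0.5, 0.6]
grip_width: 85.6
```

```bash
python3 -c "
from h import *
wristfit(40,32.5,(645,142))
to(644.5,142,7)"
```

```text
n 2066 z [34.9 38.9 40.2]
mid [644.1 142.5] free [643.3 142.7  32. ] fix [643.3 142.7  32.5]
tcp [648.  149.9 102.5] t 3.1 w 85.7 toolz [ 0.02   0.015 -1.   ] toolx [0.33  0.944 0.021] F [ 0.3  0.9 -0.4]
tool delta [-10.6  -2.   95.3]
```

Request:
step_arm --increments "1 -10 -2 15 0;1 0 0 15 0;1 0 0 10 0;1 0 0 0 0;1 0 0 0 0"

```text
clock: 3.6
tcp_pos: [649.8, 144.9, 69.1]
orientation: [2.558, 1.817, 0.061]
contact_force: [0.9, 0.2, 0.6]
grip_width: 85.4
```

```bash
python3 -c "
from h import *
to(643.8,142.4,6)"
```

```text
tcp [649.8 144.9  69.1] t 3.6 w 85.4 toolz [ 0.034  0.02  -0.999] toolx [0.329 0.944 0.03 ] F [0.9 0.2 0.6]
tool delta [-6.3 -6.5 62.8]
```

Request:
step_arm --increments "1 0 0 0 0;1 0 0 0 0;1 0 0 0 0;1 0 0 0 0;1 0 0 0 0;1 0 0 0 0"

```text
clock: 4.2
tcp_pos: [651.6, 145.7, 71.1]
orientation: [2.557, 1.817, 0.066]
contact_force: [-0.2, 0.2, 0.1]
grip_width: 85.7
```

```bash
python3 -c "
from h import *
to(643.8,142.4,6)"
```

```text
tcp [651.6 145.7  71.1] t 4.2 w 85.7 toolz [ 0.037  0.021 -0.999] toolx [0.328 0.944 0.032] F [-0.2  0.2  0.1]
tool delta [-7.8 -8.1 64.7]
```

Request:
step_arm --increments "1 -5 -5 0 0;1 -5 -5 0 0;1 0 -3 15 0;1 0 -2 15 0;1 0 0 0 0"

```text
clock: 4.7
tcp_pos: [632.8, 141.1, 37.7]
orientation: [2.557, 1.817, 0.065]
contact_force: [0.1, 0.1, -0.7]
grip_width: 85.3
```

```bash
python3 -c "
from h import *
to(643.8,142.4,6)"
```

```text
tcp [632.8 141.1  37.7] t 4.7 w 85.3 toolz [ 0.036  0.021 -0.999] toolx [0.329 0.944 0.031] F [ 0.1  0.1 -0.7]
tool delta [ 3.9  9.1 32.1]
```

Request:
step_arm --increments "1 4 8 0 0;1 0 0 0 0;1 0 0 0 0"

```text
clock: 5.0
tcp_pos: [641.9, 142.5, 36.4]
orientation: [2.557, 1.818, 0.062]
contact_force: [0.1, 0.7, 0.7]
grip_width: 85.5
```

```bash
python3 -c "
from h import *
wristfit(40,32.5,(644,142))
to(643.8,142.4,6)"
```

```text
n 4155 z [34.7 38.7 40. ]
mid [644.1 142.5] free [643.1 142.7  32.1] fix [643.1 142.7  32.5]
tcp [642.3 142.5  36.6] t 5.0 w 85.6 toolz [ 0.035  0.02  -0.999] toolx [0.328 0.944 0.031] F [-0.5 -0.6 -0.4]
tool delta [-0.5  0.7 30.7]
```

Request:
step_arm --increments "1 0 0 10 0;1 0 0 10 0;1 0 0 8 0;1 0 0 0 0;1 0 0 0 0"

```text
clock: 5.55
tcp_pos: [643.7, 143.2, 6.4]
orientation: [2.557, 1.817, 0.064]
contact_force: [-0.8, 0.2, 0.2]
grip_width: 85.4
```

```bash
python3 -c "
from h import *
to(643.8,142.4,6)"
```

```text
tcp [643.7 143.2   6.4] t 5.5 w 85.4 toolz [ 0.035  0.02  -0.999] toolx [0.328 0.944 0.031] F [-0.8  0.2  0.2]
tool delta [-0.7  0.3  0.4]
```

Lined up. I'll close and lift a little.

Request:
step_arm --increments "-1 0 0 0 0;-1 0 0 0 0;-1 0 0 0 0;-1 0 0 0 0;-1 0 0 0 0;-1 0 0 0 0" --grip_force 40

```text
clock: 6.15
tcp_pos: [643.5, 143.2, 6.7]
orientation: [2.557, 1.818, 0.064]
contact_force: [-0.3, 0.2, -0.7]
grip_width: 65.9
```

Request:
step_arm --increments "-1 0 0 -10 0;-1 0 0 -20 0;-1 0 0 -30 0;-1 0 0 -30 0;-1 0 0 -30 0;-1 0 0 0 0;-1 0 0 0 0"

```text
clock: 6.85
tcp_pos: [636.8, 139.8, 131.5]
orientation: [2.559, 1.818, 0.057]
contact_force: [-0.6, 0.6, -1.8]
grip_width: 65.7
```

```bash
python3 -c "
from h import *
cv2.imwrite('pics/w2.png',wristfit(150,32.5,(643,142),40))
to(457,-223,125)"
```

```text
n 36592 z [127.7 153.3 188.1]
mid [636.7 143.4] free [634.9 138.5  32.3] fix [634.8 138.5  32.5]
tcp [637.5 139.8 131.8] t 6.9 w 65.8 toolz [ 0.032  0.02  -0.999] toolx [0.329 0.944 0.029] F [ 0.7 -0.6 -0.6]
tool delta [-402.1  -50.9   -6.1]
```

View pics/w2.png

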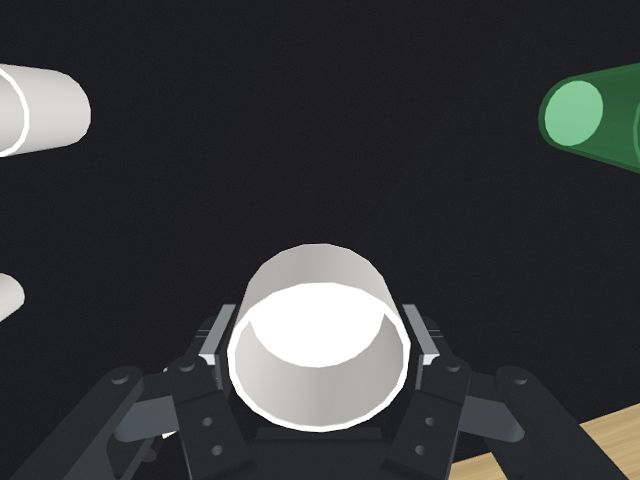

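The wide pot is held (rim at about (319,355)), with nothing nudged.

Request:
step_arm --increments "-1 -15 -2 0 0;-1 -30 -4 0 0;-1 -36 -5 0 0;-1 -36 -5 0 0;-1 -36 -5 0 0;-1 -36 -5 0 0;-1 -36 -5 0 0;-1 -36 -5 0 0;-1 -36 -5 0 0;-1 -36 -5 0 0;-1 -30 -4 0 0;-1 -15 -2 0 0"

```text
clock: 8.1
tcp_pos: [433.9, -217.0, 103.1]
orientation: [-2.547, -1.808, -0.008]
contact_force: [-0.3, 0.4, -1.0]
grip_width: 66.0
```

```bash
python3 -c "
from h import *
to(457,-223,60)"
```

```text
tcp [ 433.9 -217.   103.1] t 8.1 w 66.0 toolz [-0.006  0.018 -1.   ] toolx [0.33  0.944 0.015] F [-0.3  0.4 -1. ]
tool delta [ 1.3 24.3 42.9]
```

Request:
step_arm --increments "-1 0 10 10 0;-1 0 10 15 0;-1 0 4 15 0;-1 0 0 0 0;-1 0 0 0 0"

```text
clock: 8.6
tcp_pos: [442.0, -231.1, 56.2]
orientation: [-2.553, -1.781, 0.01]
contact_force: [-0.1, -0.4, -2.1]
grip_width: 65.5
```

```bash
python3 -c "
from h import *
o=r.observe(); im,d=r.capture('wrist'); cv2.imwrite('pics/w3.png',im); W=cloud('wrist',d,o)
i=im.astype(int); m=(i[...,2]>120)&(i[...,2]-i[...,0]>40)&(abs(W[...,2]-6)<5); P=W[m]; m2=np.hypot(*(P[:,:2]-[457,-223]).T)<75; P=P[m2]
print(len(P),P.min(0),P.max(0),cv2.minEnclosingCircle(P[:,:2].astype(np.float32)))
to(457,-223,12.5)"
```

```text
10131 [ 400.51339034 -271.60277661    1.39967761] [ 491.53095077 -167.37270643    7.75272172] ((454.9278869628906, -221.55776977539062), 54.86393356323242)
tcp [ 441.6 -230.8   56.2] t 8.7 w 65.7 toolz [-0.022  0.02  -1.   ] toolx [0.346 0.938 0.011] F [ 0.5  0.1 -2. ]
tool delta [12.2 12.9 43.5]
```

View pics/w3.png

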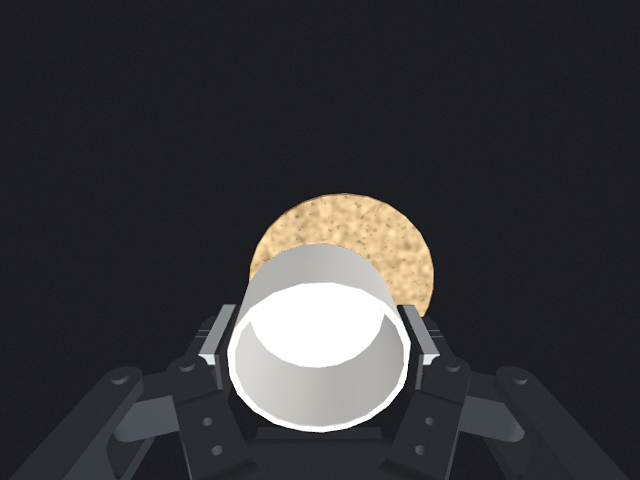

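The coaster shows at (342,280), slightly ahead of the pot and to its right. The wrist fit gives (455,-221.6) with a radius of 54.9 mm, which matches.

Request:
step_arm --increments "-1 6 6 5 0;-1 6 6 10 0;-1 0 0 10 0;-1 0 0 0 0;-1 0 0 0 0"

```text
clock: 9.15
tcp_pos: [458.9, -221.3, 30.0]
orientation: [-2.551, -1.784, 0.007]
contact_force: [-0.2, -0.8, -2.4]
grip_width: 65.6
```

```bash
python3 -c "
from h import *
to(455.3,-222,12.5)"
```

```text
tcp [ 458.9 -221.3   30. ] t 9.2 w 65.6 toolz [-0.02   0.021 -1.   ] toolx [0.343 0.939 0.013] F [-0.2 -0.8 -2.4]
tool delta [-2.1 -2.8 17.6]
```

Request:
step_arm --increments "-1 -2 -3 5 0;-1 0 0 5 0;-1 0 0 2 0;-1 0 0 0 0;-1 0 0 0 0"

```text
clock: 9.65
tcp_pos: [454.3, -222.5, 17.2]
orientation: [-2.552, -1.783, 0.007]
contact_force: [0.1, 0.4, -1.4]
grip_width: 65.8
```

Request:
step_arm --increments "-1 0 0 1.5 0;-1 0 0 1 0"

```text
clock: 9.85
tcp_pos: [454.6, -222.8, 15.0]
orientation: [-2.553, -1.783, 0.006]
contact_force: [1.2, -0.4, -1.7]
grip_width: 66.2
```

Request:
step_arm --increments "-1 0 0 1 0;-1 0 0 0 0;-1 0 0 0 0"

```text
clock: 10.15
tcp_pos: [454.9, -222.8, 14.2]
orientation: [-2.553, -1.784, 0.006]
contact_force: [-0.5, -0.0, -1.1]
grip_width: 65.5
```

Request:
step_arm --increments "-1 0 0 1.5 0;-1 0 0 0.5 0"

```text
clock: 10.35
tcp_pos: [454.9, -222.8, 14.0]
orientation: [-2.552, -1.782, 0.005]
contact_force: [-1.8, 0.0, 4.0]
grip_width: 65.6
```

Contact felt (force change of about 5.5 N). I'll open, then rise.

Request:
step_arm --increments "1 0 0 0 0;1 0 0 0 0;1 0 0 0 0;1 0 0 0 0;1 0 0 -10 0;1 0 0 -25 0;1 0 0 -40 0;1 0 0 -40 0;1 0 0 -30 0;1 0 0 0 0;1 0 0 0 0"

```text
clock: 11.45
tcp_pos: [458.0, -226.7, 167.1]
orientation: [-2.554, -1.782, 0.003]
contact_force: [0.1, 0.4, -0.0]
grip_width: 85.7
```

```bash
python3 -c "
from h import *
wristfit(46,32.5,(455,-222))
im,d=r.capture('scene'); cv2.imwrite('pics/s2.png',im)
to(492,-7,165)"
```

```text
n 1251 z [41.1 44.9 46.3]
mid [ 454.7 -224.1] free [ 454.2 -224.    32. ] fix [ 454.1 -224.    32.5]
tcp [ 457.7 -226.7  166.1] t 11.6 w 85.1 toolz [-0.019  0.021 -1.   ] toolx [0.345 0.938 0.013] F [-0.1  0.4 -0.9]
tool delta [218.  -43.6   5.1]
```

The wide pot is placed at (454,-224) with its rim at 46 mm. Next, the middle pot.

Request:
step_arm --increments "1 28 -5 0 0;1 40 -8 0 0;1 40 -8 0 0;1 40 -8 0 0;1 40 -8 0 0;1 25 -5 0 0;1 5 -1 0 0;1 0 0 0 0;1 0 0 0 0"

```text
clock: 12.45
tcp_pos: [483.4, -3.4, 156.2]
orientation: [-2.551, -1.765, 0.045]
contact_force: [0.3, -0.5, 0.7]
grip_width: 85.4
```

```bash
python3 -c "
from h import *
wristfit(66,24.5,(492,-7),rad=50)
to(492,-7,100)"
```

```text
n 1160 z [60.8 64.9 66.1]
mid [490.1  -5.1] free [489.5  -4.9  24.1] fix [489.5  -4.9  24.5]
tcp [483.3  -3.9 156.2] t 12.5 w 85.4 toolz [-0.046  0.015 -0.999] toolx [ 0.353  0.935 -0.002] F [-0.3 -0.1 -0.1]
tool delta [ 0.3 11.9 55.7]
```

Request:
step_arm --increments "1 -1 6 20 0;1 0 2 20 0;1 0 0 25 0;1 0 0 15 0;1 0 0 0 0;1 0 0 0 0"

```text
clock: 13.1
tcp_pos: [487.3, -20.4, 74.6]
orientation: [-2.575, -1.74, 0.045]
contact_force: [0.4, -0.2, 0.3]
grip_width: 85.5
```

```bash
python3 -c "
from h import *
wristfit(66,24.5,(490,-5),rad=50)
to(489,-5,34)"
```

```text
n 2637 z [60.8 64.8 66.1]
mid [490.1  -5.1] free [489.4  -4.9  24.1] fix [489.4  -4.9  24.5]
tcp [487.3 -20.4  74.7] t 13.2 w 85.6 toolz [-0.043  0.011 -0.999] toolx [ 0.373  0.928 -0.005] F [-0.6 -0.2  0.3]
tool delta [15.2 -2.4 40.8]
```

Request:
step_arm --increments "1 8 -1 0 0;1 6 -1 0 0;1 0 0 0 0;1 0 0 0 0"

```text
clock: 13.55
tcp_pos: [493.7, -5.6, 77.9]
orientation: [-2.578, -1.74, 0.036]
contact_force: [0.4, 0.3, -0.0]
grip_width: 85.1
```

```bash
python3 -c "
from h import *
to(489,-5,34)"
```

```text
tcp [493.7  -5.6  77.9] t 13.6 w 85.1 toolz [-0.036  0.013 -0.999] toolx [ 0.374  0.927 -0.002] F [ 0.4  0.3 -0. ]
tool delta [-1.1 -2.9 44. ]
```

Request:
step_arm --increments "1 -1 -2 10 0;1 0 -1 15 0;1 0 0 13 0;1 0 0 2 0;1 0 0 0 0;1 0 0 0 0"

```text
clock: 14.15
tcp_pos: [488.7, -4.5, 35.4]
orientation: [-2.577, -1.742, 0.036]
contact_force: [-0.4, -1.0, -0.2]
grip_width: 85.6
```

```bash
python3 -c "
from h import *
to(489,-5,34)"
```

```text
tcp [488.7  -4.5  35.4] t 14.2 w 85.6 toolz [-0.036  0.013 -0.999] toolx [ 0.373  0.928 -0.002] F [-0.4 -1.  -0.2]
tool delta [-0.4  0.5  1.4]
```

Request:
step_arm --increments "1 0 0 -4 0;1 0 0 -1 0;1 0 0 0 0;-1 0 0 0 0;-1 0 0 0 0;-1 0 0 0 0;-1 0 0 0 0;-1 0 0 0 0;-1 0 0 0 0;-1 0 0 0 0"

```text
clock: 15.15
tcp_pos: [491.3, -4.6, 43.1]
orientation: [-2.579, -1.743, 0.029]
contact_force: [-0.5, 0.1, 1.0]
grip_width: 50.4
```

```bash
python3 -c "
from h import *
wristfit(66,24.5,(490,-5),rad=40,tol=3)
to(489,-5,34)"
```

```text
n 3807 z [63.4 65.1 67.5]
mid [490.6  -3.1] free [490.1  -4.9  24.6] fix [490.1  -4.9  24.5]
tcp [491.3  -4.6  43.1] t 15.2 w 50.7 toolz [-0.031  0.013 -0.999] toolx [0.373 0.928 0.001] F [-0.1 -0.   0.1]
tool delta [-1.2 -1.7  9.2]
```

Request:
step_arm --increments "-1 0 0 -10 0;-1 0 0 -25 0;-1 0 0 -30 0;-1 0 0 -20 0;-1 0 0 -5 0;-1 0 0 0 0"

```text
clock: 15.8
tcp_pos: [491.1, -6.3, 135.8]
orientation: [-2.577, -1.74, 0.038]
contact_force: [0.3, 0.1, -1.6]
grip_width: 50.9
```

```bash
python3 -c "
from h import *
to(455.5,-223.4,125)"
```

```text
tcp [491.1  -6.3 135.8] t 15.8 w 50.9 toolz [-0.038  0.012 -0.999] toolx [ 0.374  0.928 -0.003] F [ 0.3  0.1 -1.6]
tool delta [-214.7   48.5    9.4]
```

Request:
step_arm --increments "-1 -15 3 0 0;-1 -30 7 0 0;-1 -35 8 0 0;-1 -35 8 0 0;-1 -35 8 0 0;-1 -30 7 0 0;-1 -15 4 0 0;-1 -5 2 0 0;-1 0 0 0 0;-1 0 0 0 0"

```text
clock: 16.8
tcp_pos: [451.3, -211.4, 123.3]
orientation: [-2.56, -1.741, 0.059]
contact_force: [-0.1, 0.6, -1.5]
grip_width: 50.4
```

```bash
python3 -c "
from h import *
to(455.5,-223.4,125)"
```

```text
tcp [ 451.3 -211.4  123.3] t 16.8 w 50.4 toolz [-0.057  0.016 -0.998] toolx [ 0.368  0.93  -0.006] F [-0.1  0.6 -1.5]
tool delta [-9.6  8.2 -2.2]
```

Request:
step_arm --increments "-1 -5 4 5 0;-1 -4 4 10 0;-1 0 0 5 0;-1 0 0 0 0;-1 0 0 0 0"

```text
clock: 17.3
tcp_pos: [455.6, -218.2, 99.7]
orientation: [-2.551, -1.75, 0.059]
contact_force: [-0.0, 0.2, -1.3]
grip_width: 50.9
```

```bash
python3 -c "
from h import *
cv2.imwrite('pics/w4.png',wristfit(46,32.5,(454,-224),tol=4,rad=45))
to(456.5,-223.4,100)"
```

```text
n 1040 z [43.3 45.1 46.2]
mid [ 443.7 -224.2] free [ 454.5 -223.9   32.2] fix [ 454.8 -224.    32.5]
tcp [ 455.5 -218.    99.7] t 17.4 w 50.6 toolz [-0.059  0.018 -0.998] toolx [ 0.36   0.933 -0.004] F [-0.1  0.  -1.3]
tool delta [-4.7  2.8 -0.4]
```

View pics/w4.png

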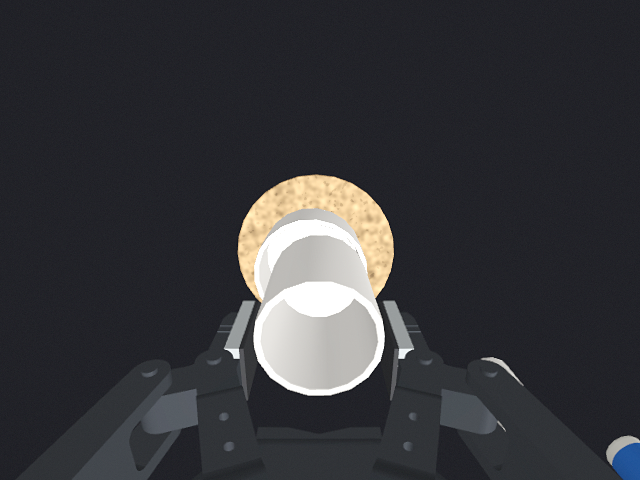

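The wrist view shows the middle pot (rim at about (319,338)) above the wide pot at (312,270), with the coaster centred under it.

Request:
step_arm --increments "-1 -3 2 0 0;-1 -2 1 0 0;-1 0 0 0 0;-1 0 0 0 0"

```text
clock: 17.75
tcp_pos: [457.3, -224.5, 100.4]
orientation: [-2.552, -1.751, 0.057]
contact_force: [0.7, 0.3, -1.3]
grip_width: 50.6
```

```bash
python3 -c "
from h import *
to(456.5,-223.6,53)"
```

```text
tcp [ 457.3 -224.5  100.4] t 17.8 w 50.6 toolz [-0.057  0.018 -0.998] toolx [ 0.36   0.933 -0.004] F [ 0.7  0.3 -1.3]
tool delta [ 0.7  1.7 47.4]
```

Request:
step_arm --increments "-1 0 1 5 0;-1 0 1 10 0;-1 0 1 8 0;-1 0 0 2 0;-1 0 0 0 0"

```text
clock: 18.25
tcp_pos: [458.4, -224.8, 72.6]
orientation: [-2.551, -1.75, 0.058]
contact_force: [0.6, -0.7, -0.6]
grip_width: 50.6
```

```bash
python3 -c "
from h import *
to(456.5,-223.6,53)"
```

```text
tcp [ 458.4 -224.8   72.6] t 18.2 w 50.6 toolz [-0.058  0.018 -0.998] toolx [ 0.36   0.933 -0.004] F [ 0.6 -0.7 -0.6]
tool delta [ 0.5 -1.  19.7]
```

Inside the mouth with no contact. Continuing down.

Request:
step_arm --increments "-1 0 -1 5 0;-1 0 0 5 0;-1 0 0 4 0;-1 0 0 1 0;-1 0 0 0 0"

```text
clock: 18.75
tcp_pos: [456.5, -224.1, 56.2]
orientation: [-2.551, -1.75, 0.058]
contact_force: [-0.0, -0.4, -1.3]
grip_width: 50.8
```

Request:
step_arm --increments "-1 0 0 1 0;-1 0 0 0.5 0"

```text
clock: 18.95
tcp_pos: [456.7, -224.2, 54.9]
orientation: [-2.551, -1.751, 0.058]
contact_force: [-0.7, 0.3, -1.6]
grip_width: 50.8
```

Request:
step_arm --increments "-1 0 0 1.5 0;-1 0 0 0 0"

```text
clock: 19.15
tcp_pos: [457.1, -224.4, 53.7]
orientation: [-2.552, -1.751, 0.057]
contact_force: [0.1, 0.1, -1.4]
grip_width: 50.6
```

Request:
step_arm --increments "-1 0 0 1.5 0;-1 0 0 0.5 0"

```text
clock: 19.35
tcp_pos: [457.3, -224.6, 53.6]
orientation: [-2.551, -1.75, 0.055]
contact_force: [-0.6, 0.6, 1.4]
grip_width: 50.4
```

Touching down (force -1.4 → +1.4, at the expected 53.6 mm). Release and rise.

Request:
step_arm --increments "1 0 0 0 0;1 0 0 0 0;1 0 0 0 0;1 0 0 0 0;1 0 0 0 0;1 0 0 -10 0;1 0 0 -25 0;1 0 0 -35 0;1 0 0 -35 0;1 0 0 -20 0;1 0 0 0 0;1 0 0 0 0"

```text
clock: 20.55
tcp_pos: [464.4, -227.4, 185.2]
orientation: [-2.553, -1.749, 0.055]
contact_force: [-0.9, 0.5, -0.6]
grip_width: 85.1
```

```bash
python3 -c "
from h import *
wristfit(76,24.5,(455,-223),tol=4,rad=45)
wristfit(46,32.5,(454,-224),tol=4,rad=45)
to(602,-133,200)"
```

```text
n 898 z [73.1 75.1 76.4]
mid [ 455.7 -224.8] free [ 455.4 -224.7   24.1] fix [ 455.4 -224.7   24.5]
n 909 z [43.1 45.3 48.8]
mid [ 452.3 -224. ] free [ 451.4 -222.7   29.6] fix [ 454.4 -224.    32.5]
tcp [ 463.9 -227.3  184.4] t 20.6 w 85.5 toolz [-0.057  0.018 -0.998] toolx [ 0.361  0.933 -0.004] F [0.  0.9 0.5]
tool delta [137.8  93.6 -21.8]
```

The middle pot is nested (rim at 76, offset about 1 mm). Next, the narrow pot.

Request:
step_arm --increments "1 15 10 0 0;1 28 18 0 0;1 28 19 0 0;1 28 19 0 0;1 20 14 0 0;1 10 8 0 0;1 3 2 0 0;1 0 0 0 0;1 0 0 0 0"

```text
clock: 21.55
tcp_pos: [596.7, -125.8, 164.3]
orientation: [-2.538, -1.739, 0.078]
contact_force: [-0.4, 0.8, -0.8]
grip_width: 85.3
```

```bash
python3 -c "
from h import *
wristfit(96,16.5,(602,-133),tol=4,rad=40)
to(602,-133,130)"
```

```text
n 828 z [92.8 95.1 96.2]
mid [ 600.6 -131.8] free [ 600.3 -131.5   16.2] fix [ 600.3 -131.5   16.5]
tcp [ 596.5 -126.1  164.4] t 21.6 w 85.1 toolz [-0.078  0.024 -0.997] toolx [ 0.361  0.933 -0.006] F [ 0.3 -0.4 -0.6]
tool delta [-4.2 10.4 33.7]
```

Request:
step_arm --increments "1 -2 3 15 0;1 -2 3 15 0;1 0 2 10 0;1 0 0 0 0;1 0 0 0 0"

```text
clock: 22.1
tcp_pos: [595.9, -136.7, 120.0]
orientation: [-2.544, -1.729, 0.082]
contact_force: [0.1, 0.8, -0.0]
grip_width: 85.3
```

```bash
python3 -c "
from h import *
wristfit(96,16.5,(602,-133),tol=4,rad=40)
to(599.5,-131.3,68)"
```

```text
n 1284 z [92.7 95.  96.1]
mid [ 600.7 -131.7] free [ 600.3 -131.5   16.2] fix [ 600.3 -131.5   16.5]
tcp [ 595.7 -136.6  119.9] t 22.1 w 85.6 toolz [-0.081  0.024 -0.996] toolx [ 0.368  0.93  -0.008] F [-0.6  0.1 -0.3]
tool delta [ 6.7  5.9 51.6]
```

Request:
step_arm --increments "1 3 3 5 0;1 3 2 10 0;1 0 0 12 0;1 0 0 10 0;1 0 0 5 0;1 0 0 0 0;1 0 0 0 0"

```text
clock: 22.85
tcp_pos: [600.3, -130.3, 74.0]
orientation: [-2.542, -1.731, 0.081]
contact_force: [-0.1, 0.1, 0.4]
grip_width: 85.2
```

```bash
python3 -c "
from h import *
to(599.5,-131.3,68)"
```

```text
tcp [ 600.3 -130.3   74. ] t 22.9 w 85.2 toolz [-0.08   0.024 -0.997] toolx [ 0.366  0.931 -0.007] F [-0.1  0.1  0.4]
tool delta [-1.2  0.2  6. ]
```

Request:
step_arm --increments "1 -1 0 4 0;1 0 0 3 0;1 0 0 0 0;-1 0 0 0 0;-1 0 0 0 0;-1 0 0 0 0;-1 0 0 0 0;-1 0 0 0 0;-1 0 0 0 0;-1 0 0 0 0;-1 0 0 0 0"

```text
clock: 23.95
tcp_pos: [600.7, -131.6, 68.2]
orientation: [-2.545, -1.732, 0.077]
contact_force: [0.3, -0.8, -0.4]
grip_width: 34.3
```

```bash
python3 -c "
from h import *
wristfit(96,16.5,(600,-131),tol=4,rad=30)
to(599.5,-131.3,68)"
```

```text
n 3430 z [92.5 95.2 98.8]
mid [ 601.1 -129.8] free [ 600.  -131.9   16.9] fix [ 599.9 -131.9   16.5]
tcp [ 600.7 -131.6   68.2] t 24.0 w 33.6 toolz [-0.076  0.024 -0.997] toolx [ 0.367  0.93  -0.006] F [ 0.3 -0.1 -0.6]
tool delta [-0.2 -1.2  0.3]
```

Request:
step_arm --increments "-1 0 0 -10 0;-1 0 0 -20 0;-1 0 0 -25 0;-1 0 0 -25 0;-1 0 0 -20 0;-1 0 0 -5 0;-1 0 0 0 0;-1 0 0 0 0"

```text
clock: 24.8
tcp_pos: [606.7, -134.3, 176.9]
orientation: [-2.543, -1.729, 0.082]
contact_force: [-0.2, 0.4, -0.4]
grip_width: 34.4
```

```bash
python3 -c "
from h import *
to(456,-224.6,180)"
```

```text
tcp [ 606.7 -134.3  176.9] t 24.8 w 34.4 toolz [-0.081  0.024 -0.996] toolx [ 0.367  0.93  -0.007] F [-0.2  0.4 -0.4]
tool delta [-139.4 -106.8    6.9]
```

Request:
step_arm --increments "-1 -8 -6 0 0;-1 -16 -12 0 0;-1 -20 -16 0 0;-1 -20 -16 0 0;-1 -20 -16 0 0;-1 -20 -16 0 0;-1 -16 -12 0 0;-1 -10 -7 0 0;-1 -4 -3 0 0;-1 0 0 0 0;-1 0 0 0 0"

```text
clock: 25.9
tcp_pos: [442.3, -222.3, 175.8]
orientation: [-2.527, -1.717, 0.108]
contact_force: [0.4, -0.7, -1.2]
grip_width: 34.4
```

```bash
python3 -c "
from h import *
cv2.imwrite('pics/w5.png',wristfit(76,24.5,(455,-224),tol=3,rad=35))
to(456,-224.6,165)"
```

```text
n 324 z [73.7 75.  76.2]
mid [ 452.8 -223.2] free [ 455.5 -225.5   24.9] fix [ 455.2 -225.1   24.5]
tcp [ 442.5 -222.2  175.8] t 25.9 w 34.2 toolz [-0.106  0.03  -0.994] toolx [ 0.367  0.93  -0.011] F [-0.1  0.1 -1. ]
tool delta [ 2.9 14.6  9.2]
```

View pics/w5.png

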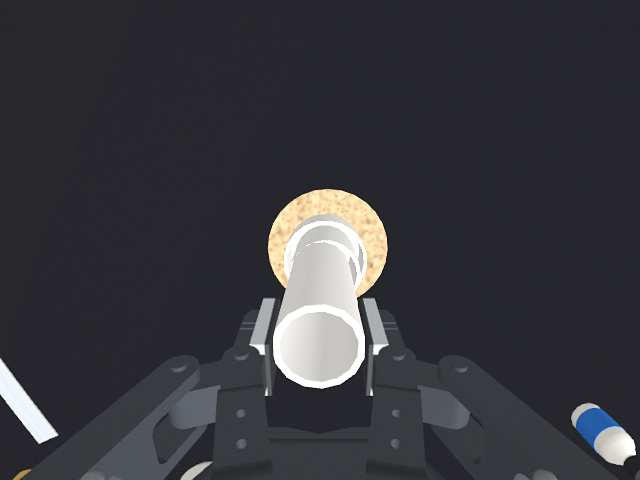

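The narrow pot (rim at (320,345)) is aimed a little short of the middle pot at (326,255).

Request:
step_arm --increments "-1 1 6 0 0;-1 2 6 0 0;-1 0 2 0 0;-1 0 0 0 0;-1 0 0 0 0"

```text
clock: 26.45
tcp_pos: [461.6, -222.4, 173.9]
orientation: [-2.523, -1.727, 0.108]
contact_force: [-0.3, 0.8, -1.3]
grip_width: 34.3
```

```bash
python3 -c "
from h import *
to(457,-225,150)"
```

```text
tcp [ 461.6 -222.4  173.9] t 26.4 w 34.3 toolz [-0.104  0.028 -0.994] toolx [ 0.361  0.932 -0.011] F [-0.3  0.8 -1.3]
tool delta [-3.8 -0.8 24.2]
```

Request:
step_arm --increments "-1 -2 0 5 0;-1 -2 0 10 0;-1 0 0 5 0;-1 0 0 0 0;-1 0 0 0 0"

```text
clock: 26.95
tcp_pos: [456.4, -225.8, 151.6]
orientation: [-2.522, -1.725, 0.109]
contact_force: [-0.6, -0.7, -0.8]
grip_width: 34.5
```

```bash
python3 -c "
from h import *
im=wristfit(76,24.5,(455,-224),tol=3,rad=35)
o=r.observe();z=o['tcp_pos'][2]
wristfit(z+28,16.5,o['tcp_pos'][:2],tol=4,rad=25)
to(457,-225,78)"
```

```text
n 709 z [73.9 75.2 76.3]
mid [ 453.3 -224.7] free [ 455.6 -224.7   24.2] fix [ 455.8 -224.9   24.5]
n 3046 z [176.1 178.5 181.8]
mid [ 457.7 -224.3] free [ 456.6 -226.3   16.7] fix [ 456.5 -226.3   16.5]
tcp [ 456.7 -225.8  151.8] t 27.1 w 34.2 toolz [-0.106  0.029 -0.994] toolx [ 0.362  0.932 -0.011] F [-0.2 -0.8 -0.3]
tool delta [ 1.7  8.1 73.4]
```

Request:
step_arm --increments "-1 1.5 2 4 0;-1 0 1.5 6 0;-1 0 1 6 0;-1 0 1 5 0;-1 0 0 0 0;-1 0 0 0 0"

```text
clock: 27.65
tcp_pos: [460.7, -225.6, 128.6]
orientation: [-2.522, -1.726, 0.109]
contact_force: [0.5, 0.4, -1.3]
grip_width: 34.3
```

```bash
python3 -c "
from h import *
to(458,-224.8,78)"
```

```text
tcp [ 460.7 -225.6  128.6] t 27.6 w 34.3 toolz [-0.106  0.029 -0.994] toolx [ 0.361  0.932 -0.011] F [ 0.5  0.4 -1.3]
tool delta [ 0.4  2.7 50.6]
```

Request:
step_arm --increments "-1 0 -1 5 0;-1 0 0 8 0;-1 0 0.5 8 0;-1 0 0.5 4 0;-1 0 0 0 0;-1 0 0 0 0"

```text
clock: 28.25
tcp_pos: [457.9, -224.7, 101.4]
orientation: [-2.522, -1.726, 0.109]
contact_force: [-0.2, 0.2, -0.7]
grip_width: 34.3
```

```bash
python3 -c "
from h import *
to(458,-224.8,78)"
```

```text
tcp [ 457.9 -224.7  101.4] t 28.2 w 34.3 toolz [-0.106  0.029 -0.994] toolx [ 0.361  0.932 -0.011] F [-0.2  0.2 -0.7]
tool delta [ 0.2  2.6 23.2]
```

Request:
step_arm --increments "-1 0 0.8 5 0;-1 0 0.8 5 0;-1 0 0.5 4 0;-1 0 0 0 0;-1 0 0 0 0"

```text
clock: 28.75
tcp_pos: [459.1, -225.3, 86.3]
orientation: [-2.522, -1.727, 0.107]
contact_force: [0.3, -0.4, -0.3]
grip_width: 34.0
```

Request:
step_arm --increments "-1 0 0.2 1.5 0;-1 0 0 1 0"

```text
clock: 28.95
tcp_pos: [459.3, -225.5, 84.0]
orientation: [-2.523, -1.727, 0.107]
contact_force: [0.1, 0.2, -0.5]
grip_width: 34.2
```

Request:
step_arm --increments "-1 0 0 1.5 0;-1 0 0 0.5 0"

```text
clock: 29.15
tcp_pos: [459.4, -225.5, 82.3]
orientation: [-2.523, -1.728, 0.106]
contact_force: [-1.3, -0.1, 3.0]
grip_width: 34.0
```

Request:
step_arm --increments "-1 0 0 1.5 0;-1 0 0 0.5 0"

```text
clock: 29.35
tcp_pos: [459.7, -225.8, 82.4]
orientation: [-2.523, -1.727, 0.105]
contact_force: [-1.8, 1.4, 0.4]
grip_width: 34.0
```

Request:
step_arm --increments "1 0 0 0 0;1 0 0 0 0;1 0 0 0 0;1 0 0 0 0;1 0 0 0 0;1 0 0 0 0;1 0 0 -8 0;1 0 0 -20 0;1 0 0 -30 0;1 0 0 -30 0;1 0 0 -10 0;1 0 0 0 0"

```text
clock: 30.55
tcp_pos: [469.8, -228.9, 183.8]
orientation: [-2.523, -1.726, 0.106]
contact_force: [0.7, 0.5, -0.0]
grip_width: 85.5
```

```bash
python3 -c "
from h import *
wristfit(110,16.5,(456,-225),tol=4,rad=35)
wristfit(76,24.5,(455,-224),tol=3,rad=35)
to(457,206,180)"
```

```text
n 801 z [107.  109.2 110.2]
mid [ 458.5 -225.6] free [ 458.1 -225.4   16.2] fix [ 458.1 -225.4   16.5]
n 740 z [73.8 75.2 77.5]
mid [ 453.8 -224.7] free [ 454.4 -224.3   23.2] fix [ 455.6 -224.8   24.5]
tcp [ 468.5 -228.4  182. ] t 30.6 w 85.6 toolz [-0.107  0.03  -0.994] toolx [ 0.362  0.932 -0.011] F [ 0.3  0.1 -0.5]
tool delta [ 400.8 -167.2   16.1]
```

Request:
step_arm --increments "1 20 -8 0 0;1 35 -15 0 0;1 40 -17 0 0;1 40 -17 0 0;1 40 -17 0 0;1 40 -17 0 0;1 40 -17 0 0;1 40 -17 0 0;1 40 -17 0 0;1 35 -13 0 0;1 15 -6 0 0;1 5 -2 0 0"

```text
clock: 31.85
tcp_pos: [443.5, 204.7, 173.7]
orientation: [-2.517, -1.705, 0.165]
contact_force: [-0.6, 0.3, -0.3]
grip_width: 85.3
```

Request:
step_arm --increments "1 0 0 0 0;1 0 0 0 0"

```text
clock: 32.05
tcp_pos: [442.5, 202.1, 171.8]
orientation: [-2.519, -1.703, 0.172]
contact_force: [0.1, -1.0, 0.5]
grip_width: 85.2
```

```bash
python3 -c "
from h import *
wristfit(14,21,(457,206),tol=3,rad=35)
wristfit(34,6,(457,206),tol=3,rad=25)
to(457,206,100)"
```

```text
n 1503 z [12.  13.2 14.5]
mid [455.  209.1] free [455.9 209.   16.5] fix [457.2 208.6  21. ]
n 269 z [31.8 33.2 34.4]
mid [455.2 209.2] free [454.9 209.2   5.4] fix [455.  209.2   6. ]
tcp [442.8 201.8 172.1] t 32.1 w 85.7 toolz [-0.146  0.017 -0.989] toolx [ 0.371  0.928 -0.039] F [ 0.4 -0.   0.2]
tool delta [12.  21.7 69.3]
```

Request:
step_arm --increments "1 3 4 10 0;1 6 6 15 0;1 3 6 15 0;1 0 3 10 0;1 0 0 0 0;1 0 0 0 0;1 0 0 0 0;1 0 0 0 0;1 0 0 0 0;1 0 0 0 0;1 0 0 0 0;1 0 0 0 0"

```text
clock: 33.35
tcp_pos: [461.9, 200.3, 118.9]
orientation: [-2.532, -1.688, 0.162]
contact_force: [-0.6, 0.1, 0.4]
grip_width: 85.3
```

```bash
python3 -c "
from h import *
wristfit(34,6,(457,206),tol=3,rad=25)
to(455.1,209.2,17)
print(r.observe()['joint_positions'].round(3))"
```

```text
n 402 z [31.8 33.1 34.3]
mid [455.3 209.1] free [455.1 209.3   5.4] fix [455.2 209.3   6. ]
tcp [461.9 200.3 118.9] t 33.4 w 85.4 toolz [-0.14   0.019 -0.99 ] toolx [ 0.382  0.923 -0.036] F [ 0.6  0.2 -0.8]
tool delta [  9.3   4.3 102. ]
[-0.614  0.323  0.199  1.961 -0.165  0.991  0.854]
```

Request:
step_arm --increments "1 3 1 10 0;1 4 1 15 0;1 2 1 15 0;1 0 1 15 0;1 0 0 10 0;1 0 0 0 0;1 0 0 0 0"

```text
clock: 34.1
tcp_pos: [458.1, 209.8, 45.9]
orientation: [-2.53, -1.689, 0.168]
contact_force: [0.7, -0.1, 0.4]
grip_width: 85.3
```

```bash
python3 -c "
from h import *
wristfit(34,6,(457,206),tol=3,rad=25)
to(455.1,209.2,19)"
```

```text
n 778 z [31.8 33.1 34.3]
mid [455.6 209.2] free [455.  209.5   5.4] fix [455.1 209.4   6. ]
tcp [458.  209.8  46. ] t 34.1 w 85.1 toolz [-0.144  0.018 -0.989] toolx [ 0.381  0.924 -0.039] F [-0.3  0.2 -1.1]
tool delta [-0.6  1.4 27.1]
```

Request:
step_arm --increments "1 0 0.5 8 0;1 0 0.5 9 0;1 0 0 8 0;1 0 0 1 0;1 0 0 0 0;1 0 0 0 0"

```text
clock: 34.75
tcp_pos: [456.5, 210.5, 19.3]
orientation: [-2.531, -1.689, 0.162]
contact_force: [0.4, 0.2, 0.0]
grip_width: 85.2
```

```bash
python3 -c "
from h import *
to(454.5,209.2,19)"
```

```text
tcp [456.5 210.5  19.3] t 34.8 w 85.2 toolz [-0.141  0.019 -0.99 ] toolx [ 0.381  0.924 -0.036] F [0.4 0.2 0. ]
tool delta [-1.9 -1.3  0.6]
```

Request:
step_arm --increments "1 -1.5 -1 1 0;-1 0 0 0.5 0;-1 0 0 0.3 0;-1 0 0 0.3 0;-1 0 0 0.3 0;-1 0 0 0.3 0;-1 0 0 0 0;-1 0 0 0 0;-1 0 0 0 0;-1 0 0 0 0;-1 0 0 0 0"

```text
clock: 35.85
tcp_pos: [455.7, 210.0, 18.0]
orientation: [-2.531, -1.689, 0.158]
contact_force: [-0.5, -0.5, 1.5]
grip_width: 14.3
```

```bash
python3 -c "
from h import *
im=wristfit(34,6,(455,209),tol=3,rad=25)
cv2.imwrite('pics/w6.png',im)
to(454.5,209.2,19)"
```

```text
n 1617 z [31.7 33.4 36. ]
mid [456.6 211.6] free [414.4 227.2  43.5] fix [454.1 210.4   6. ]
tcp [455.7 210.1  17.9] t 35.9 w 14.0 toolz [-0.138  0.021 -0.99 ] toolx [ 0.381  0.924 -0.034] F [-0.2  0.2  0.5]
tool delta [-1.3 -0.9 -0.9]
```

View pics/w6.png

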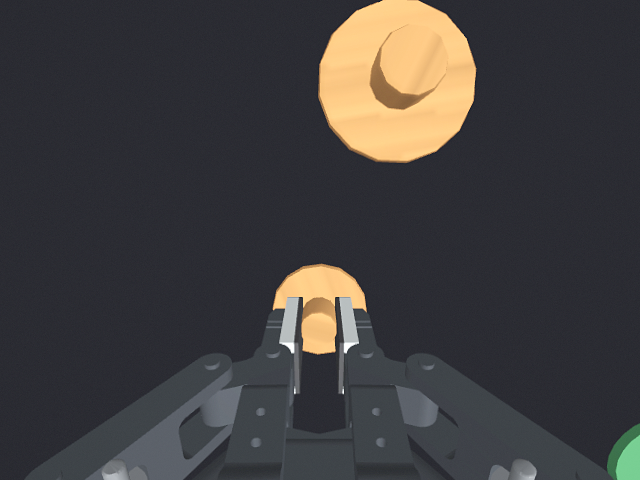

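The knob at (320,327) is held between the pads, and the larger lid at (400,80) is untouched. Lifting.

Request:
step_arm --increments "-1 0 0 -8 0;-1 0 0 -15 0;-1 0 0 -25 0;-1 0 0 -30 0;-1 0 0 -35 0;-1 0 0 -35 0;-1 0 0 -20 0;-1 0 0 -5 0;-1 0 0 0 0"

```text
clock: 36.8
tcp_pos: [479.4, 204.9, 197.4]
orientation: [-2.532, -1.688, 0.162]
contact_force: [-0.1, -0.8, -0.9]
grip_width: 14.2
```

```bash
python3 -c "
from h import *
to(458.6,-224.8,170)"
```

```text
tcp [479.4 204.9 197.4] t 36.8 w 14.2 toolz [-0.14   0.019 -0.99 ] toolx [ 0.382  0.923 -0.036] F [-0.1 -0.8 -0.9]
tool delta [-403.7  149.5   21.8]
```

Request:
step_arm --increments "-1 -12 4 0 0;-1 -25 9 0 0;-1 -36 13 0 0;-1 -40 15 0 0;-1 -40 15 0 0;-1 -40 15 0 0;-1 -40 15 0 0;-1 -40 15 0 0;-1 -40 15 0 0;-1 -36 13 0 0;-1 -25 9 0 0;-1 -10 4 0 0"

```text
clock: 38.0
tcp_pos: [440.8, -224.5, 173.9]
orientation: [-2.512, -1.679, 0.216]
contact_force: [0.7, 0.4, 0.1]
grip_width: 14.1
```

Request:
step_arm --increments "-1 0 0 0 0;-1 0 0 0 0"

```text
clock: 38.2
tcp_pos: [437.8, -225.0, 171.8]
orientation: [-2.511, -1.671, 0.221]
contact_force: [0.4, 0.4, -0.4]
grip_width: 14.1
```

```bash
python3 -c "
from h import *
im=wristfit(110,16.5,(458,-225),tol=3,rad=30)
to(458.6,-224.8,150)"
```

```text
n 0 z 
tcp [ 437.9 -224.6  171.8] t 38.2 w 14.2 toolz [-0.185  0.016 -0.983] toolx [ 0.38   0.923 -0.056] F [-0.2 -0.3 -1.6]
tool delta [ 8.9 22.7 17.6]
```

```bash
python3 -c "
from h import *
o=r.observe(); im,d=r.capture('wrist'); cv2.imwrite('pics/w7.png',im); W=cloud('wrist',d,o).reshape(-1,3)
g=(np.hypot(*(W[:,:2]-[458,-225]).T)<30); print(np.histogram(W[g,2],bins=range(0,260,10)))"
```

```text
(array([ 241,  170,  132,  187,  226,  225,  224,  497,    7,    0,    0,
          0,    0,    0,    0,    0,  948,  401, 1694,  699, 1336, 1576,
       3368,  845, 3413]), array([  0,  10,  20,  30,  40,  50,  60,  70,  80,  90, 100, 110, 120,
       130, 140, 150, 160, 170, 180, 190, 200, 210, 220, 230, 240, 250]))
```

View pics/w7.png

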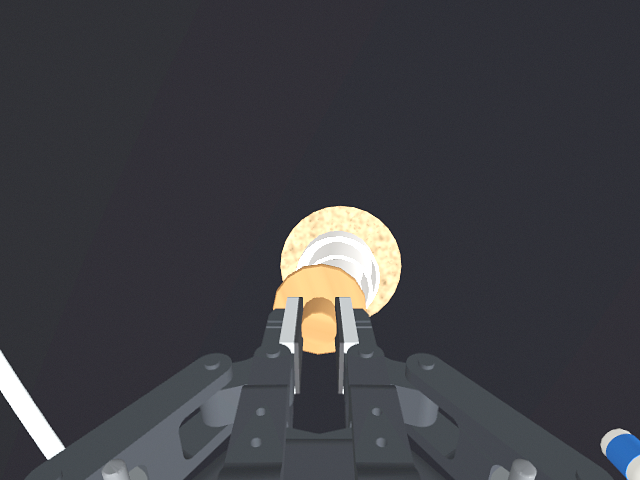

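The lid hides the narrow rim, and the stack at (338,265) needs a small forward shift. I'll move over it and use some idle rows, since those slowly reduce the tool tilt.

Request:
step_arm --increments "-1 3 7 0 0;-1 4 9 0 0;-1 2 6 0 0;-1 0 0 0 0;-1 0 0 0 0;-1 0 0 0 0;-1 0 0 0 0;-1 0 0 0 0;-1 0 0 0 0;-1 0 0 0 0;-1 0 0 0 0;-1 0 0 0 0"

```text
clock: 39.5
tcp_pos: [466.1, -218.8, 167.3]
orientation: [-2.501, -1.686, 0.217]
contact_force: [0.4, -0.9, -1.1]
grip_width: 14.2
```

Request:
step_arm --increments "-1 0 0 0 0;-1 0 0 0 0;-1 0 0 0 0;-1 0 0 0 0;-1 0 0 0 0;-1 0 0 0 0;-1 0 0 0 0;-1 0 0 0 0;-1 0 0 0 0;-1 0 0 0 0;-1 0 0 0 0;-1 0 0 0 0"

```text
clock: 40.7
tcp_pos: [466.1, -218.7, 167.3]
orientation: [-2.501, -1.686, 0.217]
contact_force: [-0.3, 0.5, -0.4]
grip_width: 14.2
```

Request:
step_arm --increments "-1 0 0 0 0;-1 0 0 0 0;-1 0 0 0 0;-1 0 0 0 0;-1 0 0 0 0;-1 0 0 0 0;-1 0 0 0 0;-1 0 0 0 0;-1 0 0 0 0;-1 0 0 0 0;-1 0 0 0 0;-1 0 0 0 0"

```text
clock: 41.9
tcp_pos: [466.1, -218.8, 167.4]
orientation: [-2.501, -1.686, 0.217]
contact_force: [-0.6, 0.4, -0.2]
grip_width: 14.0
```

```bash
python3 -c "
from h import *
to(459.5,-224.6,150)"
```

```text
tcp [ 466.1 -218.8  167.4] t 41.9 w 14.0 toolz [-0.183  0.017 -0.983] toolx [ 0.37   0.928 -0.053] F [-0.6  0.4 -0.2]
tool delta [-6.9 -0.8 18.2]
```

Request:
step_arm --increments "-1 -3 0 5 0;-1 -3 0 8 0;-1 0 0 8 0;-1 0 0 2 0;-1 0 0 0 0;-1 0 0 0 0"

```text
clock: 42.5
tcp_pos: [458.1, -224.4, 142.2]
orientation: [-2.5, -1.685, 0.219]
contact_force: [0.1, -0.2, -0.2]
grip_width: 14.3
```

```bash
python3 -c "
from h import *
to(459.5,-224.6,120)
for c in ('scene','side'):
    im,d=r.capture(c); cv2.imwrite(f'pics/{c}9.png',im); p=r.camera_params(c)
    X=np.array([[456.,-225,110]]); uv=cv2.projectPoints(X,cv2.Rodrigues(p['R'])[0],p['t'],p['K'],p['distortion'])[0].ravel().astype(int); print(uv)
    u,v=uv; a=cv2.resize(im[max(v-35,0):v+35,u-40:u+40],None,fx=5,fy=5); cv2.imwrite(f'pics/{c}9c.png',a)
cv2.imwrite('pics/both9.png',np.hstack([cv2.imread('pics/scene9c.png'),cv2.imread('pics/side9c.png')]))"
```

```text
tcp [ 458.1 -224.4  142.2] t 42.5 w 14.3 toolz [-0.185  0.018 -0.983] toolx [ 0.371  0.927 -0.053] F [ 0.1 -0.2 -0.2]
tool delta [ 1.5  5.4 21.5]
[229 180]
[306 278]
```

View pics/both9.png

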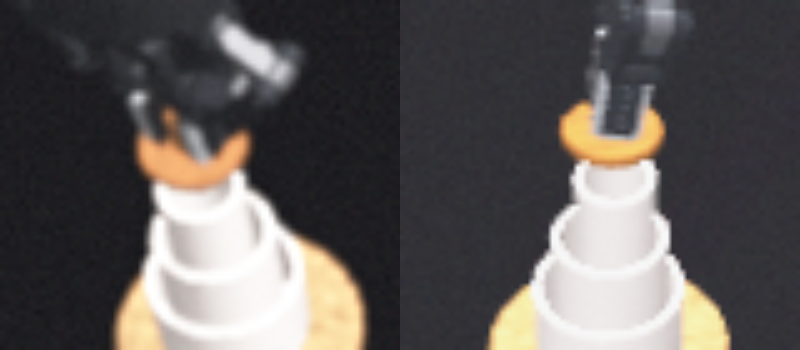

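Both close views show the lid level and nearly centred above the narrow rim: disc (194,150) against rim (200,190) in the scene view, and 613 against 616 in the side view. I'll nudge about 1 mm in +y and descend.

Request:
step_arm --increments "-1 1 1.5 4 0;-1 1 1.5 5 0;-1 0 0.5 3 0;-1 0 0 0 0;-1 0 0 0 0"

```text
clock: 43.1
tcp_pos: [461.1, -223.4, 129.3]
orientation: [-2.501, -1.687, 0.217]
contact_force: [0.6, -1.0, -0.1]
grip_width: 14.4
```

```bash
python3 -c "
from h import *
to(459.5,-223.6,120)"
```

```text
tcp [ 461.1 -223.4  129.3] t 43.1 w 14.4 toolz [-0.183  0.017 -0.983] toolx [ 0.37   0.928 -0.053] F [ 0.6 -1.  -0.1]
tool delta [-0.3  0.3  9.4]
```

Request:
step_arm --increments "-1 0 0 3 0;-1 0 0 3 0;-1 0 0 0.5 0;-1 0 0 0 0"

```text
clock: 43.5
tcp_pos: [459.8, -223.4, 122.4]
orientation: [-2.501, -1.687, 0.217]
contact_force: [0.2, -0.7, -0.1]
grip_width: 14.0
```

Request:
step_arm --increments "-1 0 0 1 0;-1 0 0 0.5 0"

```text
clock: 43.7
tcp_pos: [459.6, -223.4, 121.0]
orientation: [-2.501, -1.687, 0.216]
contact_force: [-1.2, 0.2, -0.5]
grip_width: 14.1
```

Request:
step_arm --increments "-1 0 0 1 0;-1 0 0 0.3 0"

```text
clock: 43.9
tcp_pos: [460.2, -223.6, 120.5]
orientation: [-2.502, -1.688, 0.215]
contact_force: [0.4, 0.3, 1.3]
grip_width: 14.3
```

Request:
step_arm --increments "-1 0 0 0.8 0;-1 0 0 0.3 0"

```text
clock: 44.1
tcp_pos: [461.0, -223.7, 120.4]
orientation: [-2.503, -1.688, 0.212]
contact_force: [0.3, 1.1, 2.6]
grip_width: 14.1
```

Seated at the predicted height with light contact. Release and rise.

Request:
step_arm --increments "0 0 0 0 0;0 0 0 0 0;1 0 0 0 0;1 0 0 0 0;1 0 0 0 0;1 0 0 0 0;1 0 0 -8 0;1 0 0 -20 0;1 0 0 -30 0;1 0 0 -30 0;1 0 0 -10 0;1 0 0 0 0"

```text
clock: 45.3
tcp_pos: [477.2, -225.1, 219.4]
orientation: [-2.501, -1.686, 0.218]
contact_force: [-0.1, -0.4, 0.4]
grip_width: 85.7
```

```bash
python3 -c "
from h import *
wristfit(136,6,(458,-225),tol=4,rad=25)
wristfit(116,21,(458,-225),tol=3,rad=30)
to(458,-225,250)
L=[]
for c in ('scene','side'):
    im,d=r.capture(c); p=r.camera_params(c)
    u,v=cv2.projectPoints(np.array([[456.,-225,90]]),cv2.Rodrigues(p['R'])[0],p['t'],p['K'],p['distortion'])[0].ravel().astype(int)
    L.append(cv2.resize(im[v-45:v+45,u-40:u+40],None,fx=5,fy=5))
cv2.imwrite('pics/f.png',np.hstack(L))"
```

```text
n 416 z [133.5 135.1 136.3]
mid [ 459.9 -224.2] free [ 459.8 -224.     5.4] fix [ 459.8 -224.     6. ]
n 2261 z [114.1 115.3 116.4]
mid [ 460.1 -224.1] free [ 460.4 -224.5   16.5] fix [ 461.1 -225.1   21. ]
tcp [ 475.9 -224.7  217.6] t 45.4 w 85.3 toolz [-0.188  0.018 -0.982] toolx [ 0.37   0.927 -0.054] F [-0.2 -0.4 -0.6]
tool delta [ -8.6 -22.  -28.5]
```

View pics/f.png

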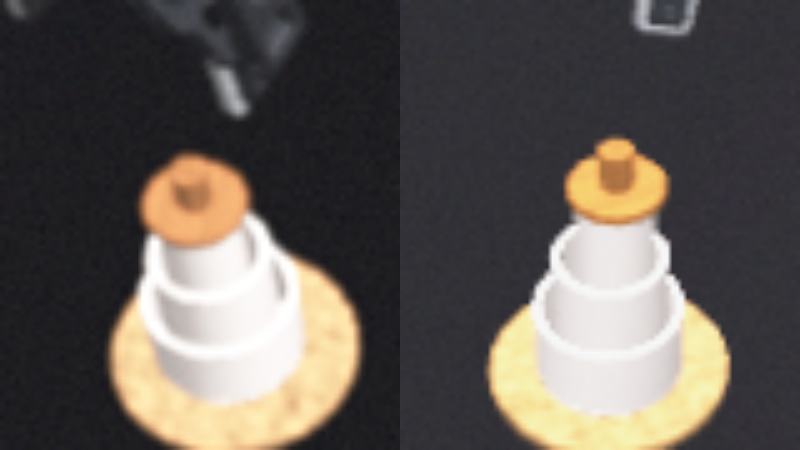

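The final view shows the lid flat on the narrow pot (scene (195,200), side (616,190)), the stack nested, and the gripper well clear. The knob top is at 136 mm, as expected.

```bash
python3 -c "
from station import r
print(r.finish_job())"
```

```text
the job is handed in; nothing more can be done
None
```

I packed the pots on the coaster in the order asked: wide pot, middle pot, narrow pot, then the smaller of the two lids. I released each piece before taking the next, and handed the job in at about 45.5 s.

**Placement:** my last camera checks agree with the seated position for every piece.

| Piece | Height of top, measured (mm) | Expected (mm) | Offset from the piece below (mm) |
|---|---|---|---|
| Wide pot | 46 | 46 | about 2 from the coaster centre |
| Middle pot | 76 | 76 | about 1 |
| Narrow pot | 110 | 110 | about 2.5 |
| Lid (knob top) | 136 | 136 | about 2 |

The close views from both fixed cameras show the lid flat on the rim and the gripper well clear.

**Tool tilt:** the tool drifted off vertical to about 0.19 rad by the end. Waiting still did not correct it, so the lid went on with about 0.045 rad of relative tilt and settled flat on release.

**Cameras:** the wrist and fixed cameras differed by 2–3 mm. I went by the wrist readings for placing.

**Bystanders:** I did not measure the brush jar, glass cup or paint bottles again at the end. The moves were planned clear of them, and the arm's force readings showed no unexpected contact.

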